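# Set the rolling mill's travel lever

## Robot

A 6-joint arm with a two-finger parallel gripper is mounted at the origin on the work surface. World frame = base frame: x ahead of the robot, y to its left, z up, the work surface at z = 0. Lengths are in m, angles in rad, forces in N, time in s.
With the tool pointing down it reaches from about 0.375 to 0.925 m from the base axis. Payload 5.7 kg.
Tool frame: the origin (TCP) lies midway between the tips of the shut fingers; the grasp point (between the pads) lies 19 mm behind it; z points along the fingers, y is the line along which they close (so a half turn about z gives the same grasp; the last joint's range is limited). The gripper opens to 88 mm and grips with 3 to 60 N. Pads are 20 mm wide; open, the fingers measure 115 mm over their backs; the gripper's body (75 mm by 178 mm) begins 61 mm behind the grasp point.
Start: joints at [-1.235, 0.359, 1.51, -0, 1.272, -0.115], TCP at [0.261, -0.54, 0.223] pointing down, gripper open.
Joint ranges: [-2.97, 2.97], [-1.01, 2.36], [0.21, 2.38], [-0.96, 4.11], [0.2, 2.71], [-2.98, 2.98]. Speed limits (rad/s): [2.39, 2.39, 3.14, 3.14, 3.14, 3.14].

## Interface

Orientations are given as a unit quaternion [x, y, z, w].
In Python, from bench import move_ptp, servo_line, goto_joints, move_gripper, sleep, inverse_kinematics, capture, PlanningError, close_job, spot_in, silhouettes, current_clock, current_joint_pos, current_qvel, current_joint_torque, current_position, current_orientation, current_force, current_torque, current_finger_gap, current_grip_force gives the robot as it stands. Calls block until the motion is done:
- move_ptp(position, orientation): joint-space move of the TCP to a pose.
- servo_line(position, orientation=None, rate=0.15, contact_N=None): straight line of the TCP; orientation=None keeps the orientation; rate is the mean speed in m/s. With contact_N (N) it stops when the force on the tool has changed by that much, and returns True; else False.
- goto_joints(angles): joint-space move.
- move_gripper(opening): finger opening in m; the grip force is fixed at half the most; returns when the fingers have stopped.
- sleep(seconds).
- inverse_kinematics(position, orientation): joint angles nearest the present ones, or None.
- capture(name): name is "side" or "top" or "wrist"; returns a dict with "image" (420x560x3 uint8, blue, green, red), "range_z" (420x560 float32, m along the optical axis (not along the pixel's ray), 0 where there is no reading), "intrinsics" (3x3 intrinsics, pixels), "k1" (the pictures are not rectified: a ray, as slopes to the right and down, at radius r is drawn at 1 + k1 r^2 times it, then the intrinsics apply), "R" (3x3) and "t" (3): a world point X has camera coordinates R X + t. Camera axes: x right, y down, z forward; pixel columns grow to the right and rows downward; lengths in m; the calibration is good to about 2 mm. A picture is of the moment at which its call begins.
A pose or a line that the arm cannot do raises PlanningError and nothing moves.
- close_job(): hands the job in; it is judged then, once.
Trained networks look in the newest picture that a camera, given by its name, has taken for a name from the list of things; names that differ only in an ending like _2 or _b are one class to them, and where a whole thing is asked for, a point or a joint stands for the part that bears it (a point fixed in the world has none). Each returns a list of dicts, best first, with "conf" (0 to 1); they miss things now and then, are a little off and sometimes report something else, mostly with a low value. They report only what shows in the picture. A call takes as long as a camera call.
- spot_in(camera, query): "xy" ([column, row] in pixels, amid what is visible of it).
- silhouettes(camera, query): "region" (420x560 bool, what is visible of it) and "xy" ([column, row] in pixels, amid what is visible of it).
Readings, each from a call of its own:
- current_clock(): time.
- current_joint_pos(): joint angles.
- current_qvel(): joint speeds.
- current_joint_torque(): joint torques, N m.
- current_position(): TCP position.
- current_orientation(): TCP orientation.
- current_force(): force on the tool from outside, world axes, zero at the start.
- current_torque(): the same for the moment, N m.
- current_finger_gap(): finger opening in m.
- current_grip_force(): force on a finger pad.
Only numpy, scipy, OpenCV 4.12 (cv2) and the standard library are available. Lean on these libraries where they do the work, as an engineer would, in place of code of your own. Each camera call takes 0.05 s, during which the arm holds its last target. There are 200 camera calls.

## Task

On the goldsmith's bench, throw the red-handled travel lever of the rolling mill out of its middle (neutral) notch into the notch marked by the green disc, right home over the disc, and let go of it. Leave the blue-handled lock lever where it is.

Things in the scene. Friction and masses are not known exactly. Their poses are not given: they have to be found in the camera images.
- travel_knob (a point): Centre of the travel lever's red upright cylindrical grip, 26 mm in diameter, 50 mm high, 145 mm above the bench. It stands on a level steel arm (14 mm wide, its top 31 mm below this point) that swings about travel_pivot, 120 mm away. It starts near the middle notch (white disc), up to 9 degrees off. Nothing within 100 mm of the grip's arc rises above the grip's foot.
- travel_pivot (a point): On the vertical axis of the travel lever, 80 mm above the bench, on the fixed mill's level top plate. x axis: straight away from the grip's middle position; y left, z up. V notches in the brass quadrant at 0 and at 40 degrees either side; end stops at 43 degrees. The lever takes 2 to 3 N at the grip and stays by friction where it is left (no spring). Roll stand, 242 mm high, at y = 190 to 360 mm.
- green_disc: Green disc, 32 mm in diameter, 3 mm thick, flat on the top plate (origin: centre of its underside). It lies straight under the red grip's axis as it stands when the lever sits in the wanted notch: 120 mm from the pivot axis, 40 degrees to one side of neutral. A like yellow disc marks the wrong notch opposite, a white one neutral.
- lock_knob (a point): Centre of the blue upright grip (26 mm in diameter, 50 mm high) of the lock lever, 140 mm above the bench, to be left alone. Its lever, 90 mm long, turns stiffly about a vertical axis at x = 65, y = 60 mm in travel_pivot's frame and points roughly to +y.

How it is judged:
By the outcome, as a careful person would: the job done as asked, in the order asked, and still so for the second after the job is handed in, with the robot touching nothing.
It also fails if it takes over 32 s, if anything falls off the work surface, if the arm or the gripper's body presses on something with over 40 N, if the wrist force passes 120 N, or if a joint passes its speed limit or range.

## Working session

There is one attempt and no reset: what is moved stays moved. The work goes in short steps, each a Python script; the robot and the scene stay as the last script left them, time stands still between calls to the robot, and variables do not carry over. Pictures are saved under pics/ and viewed, at most 10 in all, crops included, and the job is handed in when it is done.

```bash
mkdir -p pics; ls; cat > h.py <<'E'
from bench import *
import numpy as np, cv2
def ray(c,uv):
    K=np.array(c["intrinsics"]);d=np.array([(uv[0]-K[0,2])/K[0,0],(uv[1]-K[1,2])/K[1,1]])
    s=d.copy()
    for _ in range(20): s=d/(1+c["k1"]*(s@s))
    return np.array([s[0],s[1],1.])
def world(c,uv,z):  # point at depth z
    return np.array(c["R"]).T@(ray(c,uv)*z-np.array(c["t"]))
def at_height(c,uv,h):
    R=np.array(c["R"]);o=-R.T@np.array(c["t"]);d=R.T@ray(c,uv);return o+d*(h-o[2])/d[2]
def cloud(c,m):
    v,u=np.nonzero(m&(c["range_z"]>0));return np.array([world(c,(a,b),c["range_z"][b,a]) for a,b in zip(u,v)])
E
python3 - <<'E'
from h import *
for n in("side","top"):
    c=capture(n);cv2.imwrite(f"pics/{n}1.png",c["image"])
    print(n,-np.array(c["R"]).T@c["t"])
    for q,h in(("travel_knob",.145),("green_disc",.083),("lock_knob",.14),("travel_pivot",.08)):
        for s in silhouettes(n,q)[:2]:
            p=cloud(c,s["region"]);print(n,q,round(s["conf"],2),np.round(s["xy"]),s["region"].sum(),at_height(c,s["xy"],h).round(4))
            if len(p):print("   med",np.median(p,0).round(4),"lo",np.percentile(p,5,0).round(3),"hi",np.percentile(p,95,0).round(3))
print(current_clock())
E
```

```text
pics
side [0.59286896 0.67260053 0.50412585]
side travel_knob 0.97 [318. 225.] 1189 [0.5556 0.0016 0.145 ]
   med [ 0.5511 -0.0459  0.1165] lo [ 0.509 -0.069  0.097] hi [ 0.638 -0.032  0.174]
side travel_knob 0.71 [319. 263.] 204 [0.557  0.1153 0.145 ]
   med [0.5552 0.0308 0.0831] lo [0.542 0.016 0.081] hi [0.569 0.043 0.084]
side green_disc 0.75 [319. 264.] 201 [0.5509 0.023  0.083 ]
   med [0.5546 0.0302 0.0831] lo [0.541 0.015 0.081] hi [0.569 0.043 0.084]
side travel_pivot 0.97 [250. 308.] 33957 [0.653  0.1403 0.08  ]
   med [0.6418 0.2161 0.0824] lo [ 0.52  -0.08   0.019] hi [0.728 0.286 0.231]
top [0.48899393 0.0132337  0.82840667]
top travel_knob 0.69 [324. 251.] 1249 [ 0.5738 -0.0487  0.145 ]
   med [ 0.5822 -0.0536  0.1171] lo [ 0.507 -0.073  0.113] hi [ 0.644 -0.038  0.176]
top green_disc 0.86 [270. 268.] 364 [0.5543 0.0283 0.083 ]
   med [0.5548 0.0282 0.0833] lo [0.541 0.015 0.08 ] hi [0.569 0.04  0.085]
top lock_knob 0.67 [258. 161.] 987 [0.7071 0.046  0.14  ]
   med [0.7195 0.0486 0.1067] lo [ 0.699 -0.02   0.102] hi [0.737 0.08  0.166]
top lock_knob 0.3 [264. 214.] 44937 [0.6269 0.0362 0.14  ]
   med [0.6341 0.0355 0.0806] lo [ 0.504 -0.171  0.022] hi [0.718 0.26  0.231]
top travel_pivot 0.93 [265. 217.] 45563 [0.6343 0.0376 0.08  ]
   med [0.6338 0.0354 0.0806] lo [ 0.503 -0.171  0.021] hi [0.719 0.261 0.231]
0.5
```

View pics/top1.png

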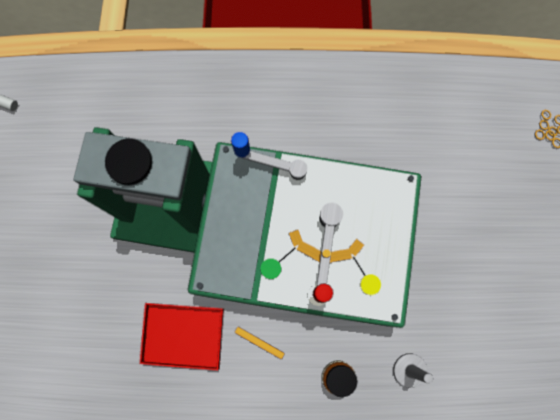

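View pics/side1.png

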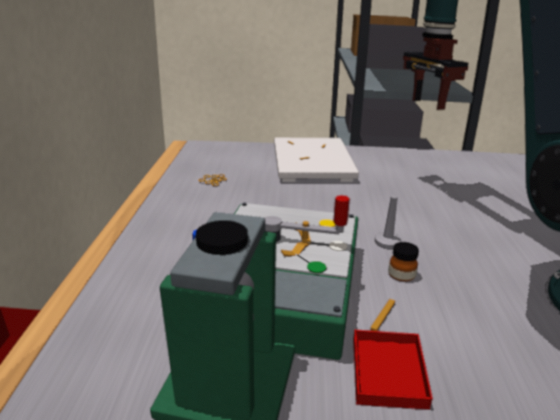

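```bash
cat >> h.py <<'E'
def masks(c):
    H=cv2.cvtColor(c["image"],cv2.COLOR_BGR2HSV).astype(int);h,s,v=H[...,0],H[...,1],H[...,2]
    ok=(s>110)&(v>60)
    return dict(red=ok&((h<8)|(h>172)),green=ok&(h>45)&(h<85),yellow=ok&(h>22)&(h<35),blue=ok&(h>100)&(h<128))
E
python3 - <<'E'
from h import *
for n in("top","side"):
    c=capture(n)
    for k,m in masks(c).items():
        nn,l,st,ce=cv2.connectedComponentsWithStats(m.astype(np.uint8))
        for i in range(1,nn):
            if st[i,4]>60:
                p=cloud(c,l==i)
                if not len(p):continue
                t=p[p[:,2]>np.percentile(p[:,2],95)-.006]
                print(n,k,ce[i].round(),st[i,4],"mean",p.mean(0).round(4),"zr",np.percentile(p[:,2],[2,98]).round(3),"topmean",t.mean(0).round(4),len(t), "xr",p[:,0].min().round(3),p[:,0].max().round(3))
E
```

```text
top red [204.  13.] 91 mean [ 1.2379  0.2127 -0.2698] zr [-0.508 -0.247] topmean [ 1.2225  0.2098 -0.25  ] 61 xr 1.185 1.422
top red [287.  13.] 4147 mean [ 1.2875 -0.0019 -0.3436] zr [-0.348 -0.339] topmean [ 1.2869e+00 -5.0000e-04 -3.4280e-01] 3365 xr 1.238 1.336
top red [369.  14.] 94 mean [ 1.2347 -0.2121 -0.2625] zr [-0.53  -0.246] topmean [ 1.2243 -0.2097 -0.2492] 73 xr 1.182 1.423
top red [323. 293.] 280 mean [ 0.5144 -0.0441  0.174 ] zr [0.165 0.177] topmean [ 0.5146 -0.0447  0.1748] 260 xr 0.502 0.526
top red [181. 336.] 4906 mean [0.4465 0.1758 0.0055] zr [0.    0.023] topmean [0.4431 0.1738 0.0214] 558 xr 0.393 0.5
top green [101. 131.] 65 mean [0.7284 0.2597 0.2099] zr [0.207 0.212] topmean [0.7284 0.2597 0.2099] 64 xr 0.724 0.733
top green [186. 143.] 86 mean [0.7089 0.1406 0.2102] zr [0.208 0.212] topmean [0.7089 0.1406 0.2102] 86 xr 0.697 0.715
top green [221. 242.] 5103 mean [0.5996 0.1114 0.0567] zr [0.018 0.21 ] topmean [0.583  0.0712 0.1239] 569 xr 0.467 0.758
top green [ 86. 191.] 159 mean [0.6426 0.2733 0.2102] zr [0.207 0.213] topmean [0.6427 0.2732 0.2102] 157 
[... 1170 characters left out ...]
[0.5557 0.0304 0.0831] zr [0.081 0.085] topmean [0.5557 0.0304 0.0831] 159 xr 0.541 0.569
side green [167. 284.] 110 mean [0.7268 0.2696 0.2089] zr [0.207 0.21 ] topmean [0.7268 0.2696 0.2089] 110 xr 0.717 0.733
side green [244. 293.] 150 mean [0.6429 0.2785 0.2094] zr [0.207 0.211] topmean [0.6429 0.2785 0.2094] 150 xr 0.636 0.65
side green [284. 344.] 66 mean [0.6021 0.1474 0.0201] zr [0.019 0.022] topmean [0.6021 0.1474 0.0201] 66 xr 0.587 0.617
side green [178. 405.] 978 mean [0.7328 0.2722 0.0207] zr [0.018 0.043] topmean [0.7328 0.2722 0.0207] 976 xr 0.662 0.765
side yellow [326. 223.] 89 mean [ 0.5332 -0.1222  0.0845] zr [0.082 0.113] topmean [ 0.5331 -0.122   0.0845] 87 xr 0.52 0.547
```

The top view shows the red grip at (323,293), green disc at (270,268), yellow at (370,284) and pivot at (331,214). The side view agrees. Green to yellow measures 155.5 mm (154.3 expected), and grip to pivot about 120 mm, so the geometry fits. Next I grasp with the pads tangential to the arc.

```bash
cat >> h.py <<'E'
from scipy.spatial.transform import Rotation as Ro
G=np.array([.555,.029]);Y=np.array([.531,-.1246])
ey=(G-Y)/np.linalg.norm(G-Y);ex=np.array([ey[1],-ey[0]]);P=(G+Y)/2+ex*.12*np.cos(np.radians(40))
def grip(a,r=.12): a=np.radians(a);return P+r*(-np.cos(a)*ex+np.sin(a)*ey)   # a>0 toward green
def quat(a,s=1):
    a=np.radians(a);t=s*(np.sin(a)*ex+np.cos(a)*ey);y=np.r_[t,0];z=np.array([0,0,-1.])
    return Ro.from_matrix(np.c_[np.cross(y,z),y,z]).as_quat()
def angle(p): d=np.asarray(p)[:2]-P;return np.degrees(np.arctan2(d@ey,-d@ex)),np.hypot(*d)
def knob():
    c=capture("top");m=masks(c)["red"];nn,l,st,ce=cv2.connectedComponentsWithStats(m.astype(np.uint8))
    for i in range(1,nn):
        if st[i,4]>60:
            p=cloud(c,l==i);t=p[p[:,2]>.165] if len(p) else p
            if len(t)>50 and t[:,2].max()<.19: k=(t.max(0)+t.min(0))/2;print("knob",k.round(4),t.mean(0).round(4),angle(k),angle(t.mean(0)))
E
python3 - <<'E'
from h import *
print(P,grip(0),grip(40)); knob()
print(Ro.from_quat(current_orientation()).as_matrix().round(2).tolist())
k=[.5146,-.0444];a=angle(k)[0];print(a)
for s in(1,-1):
    print(s,[np.round(q,2) if (q:=inverse_kinematics([*grip(x),.127],quat(x,s))) is not None else None for x in(a,40)])
E
```

```text
[ 0.63382334 -0.06199115] [ 0.51526189 -0.04346592] [0.55490779 0.02840983]
knob [ 0.5141 -0.0445  0.1716] [ 0.5146 -0.0442  0.1747] (np.float64(-0.5560558651554538), np.float64(0.12096497749716717)) (np.float64(-0.4112837342461688), np.float64(0.12054654641879872))
[[0.9, 0.44, 0.0], [0.44, -0.9, 0.0], [0.0, -0.0, -1.0]]
-0.48734923635094973
1 [array([-0.22,  0.35,  1.8 , -0.  ,  0.99, -1.64]), array([-0.07,  0.4 ,  1.71, -0.  ,  1.03, -0.79])]
-1 [array([-0.22,  0.35,  1.8 , -0.  ,  0.99,  1.5 ]), array([-0.07,  0.4 ,  1.71, -0.  ,  1.03,  2.35])]
```

```bash
python3 - <<'E'
from h import *
a=-.5; g=grip(a)
p=np.array(current_position())
move_ptp([*g,.27],quat(a)); 
print(servo_line([*g,.127],rate=.12,contact_N=8),current_position(),current_clock())
move_gripper(.02)
print("gap",current_finger_gap(),current_grip_force(),np.round(current_force(),1),current_clock())
if .022<current_finger_gap()<.03:
    for x in(8,16,24,32,40):
        servo_line([*grip(x),.127],quat(x),rate=.06)
        print(x,angle(current_position()),np.round(current_force(),1),current_clock())
E
```

```text
False [ 0.51569053 -0.04465658  0.1276196 ] 4.0
gap 0.025829092797835587 29.99991148710251 [ 0.2 -0.9  0.6] 4.975
8 (np.float64(8.106216815979502), np.float64(0.11993282447820214)) [ 0.7  0.7 -0.9] 5.425
16 (np.float64(15.993435244362129), np.float64(0.11995240419911185)) [ 0.7  2.  -0.6] 5.85
24 (np.float64(23.95992522283597), np.float64(0.11993435334697261)) [ 1.2  1.2 -1.6] 6.275
32 (np.float64(31.955907865185143), np.float64(0.11993377258328104)) [ 0.5  2.  -1.5] 6.7
40 (np.float64(39.95202672476156), np.float64(0.11996788946528941)) [ 1.   3.3 -1.3] 7.125
```

```bash
python3 - <<'E'
from h import *
move_gripper(.06)
print(current_finger_gap(),np.round(current_force(),1))
servo_line([*grip(40),.27],rate=.15)
move_ptp([.40,-.25,.30],quat(40))
knob()
c=capture("top");cv2.imwrite("pics/t2.png",cv2.resize(c["image"][120:330,180:460],None,fx=2.8,fy=2.8))
for n in("top","side"):
    c=capture(n)
    for s in silhouettes(n,"lock_knob")[:1]: print(n,at_height(c,s["xy"],.14),s["xy"])
    m=masks(c)
    for k in("green","yellow","blue","red"):
        nn,l,st,ce=cv2.connectedComponentsWithStats(m[k].astype(np.uint8))
        for i in range(1,nn):
            if 60<st[i,4]<500:
                p=cloud(c,l==i);
                if len(p) and .079<np.median(p[:,2])<.18 : print(n,k,ce[i].round(1),p.mean(0).round(4),((p.max(0)+p.min(0))/2).round(4))
print(current_clock())
E
```

```text
0.06010424530657446 [-0.4  0.4 -0. ]
knob [0.5538 0.0272 0.1722] [0.5537 0.0272 0.1747] (np.float64(39.24626258940636), np.float64(0.11981755419246186)) (np.float64(39.191483898673674), np.float64(0.11984178699449193))
top [0.70727229 0.04156451 0.14      ] [261.4, 160.7]
top yellow [370.3 284.1] [ 0.531  -0.1246  0.0832] [ 0.5314 -0.1244  0.0834]
top blue [239.6 143.4] [0.7276 0.0727 0.1581] [0.7609 0.0728 0.0832]
top red [269.5 263. ] [0.5534 0.0272 0.1743] [0.5538 0.0272 0.1651]
side green [316.1 266.8] [0.5559 0.0308 0.0832] [0.5553 0.0298 0.0831]
side red [318.8 229.8] [0.556  0.0371 0.1554] [0.5555 0.0309 0.1518]
10.45
```

View pics/t2.png

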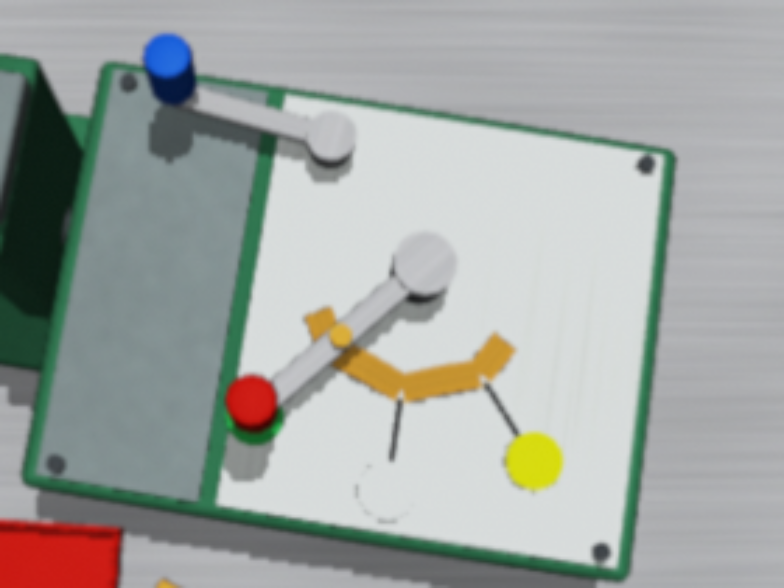

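The lever now points at the green disc, but the estimates disagree by about 0.7° (39.2° by camera, 39.95° by the tool). I'll feel for the 43° end stop gently to calibrate, then back off 3°.

```bash
python3 - <<'E'
from h import *
move_ptp([*grip(40),.25],quat(40))
servo_line([*grip(40),.127],rate=.12,contact_N=8)
move_gripper(.02); print(current_finger_gap(),current_clock())
t=np.sin(np.radians(40))*ex+np.cos(np.radians(40))*ey
hit=servo_line([*grip(46),.127],quat(46),rate=.02,contact_N=8)
st=angle(current_position());print(hit,st,np.round(current_force(),1),current_clock())
sleep(.1);print(angle(current_position()),np.dot(current_force()[:2],t))
E
```

```text
0.02544425970925297 13.475
True (np.float64(43.044670462992805), np.float64(0.11995017295503718)) [-1.2 -1.8  4.9] 13.9167
(np.float64(43.062004397439054), np.float64(0.11998402671887799)) -0.637597703217675
```

```bash
python3 - <<'E'
from h import *
servo_line([*grip(40),.127],quat(40),rate=.04)
print(angle(current_position()),np.round(current_force(),1))
knob()
move_gripper(.06)
servo_line([*grip(40),.27],rate=.15)
move_ptp([.40,-.25,.30],quat(40))
knob()
c=capture("top")
g=masks(c)["green"];
b=capture("side");print(current_clock())
cv2.imwrite("pics/s3.png",cv2.resize(b["image"][170:330,220:400],None,fx=3.5,fy=3.5,interpolation=cv2.INTER_CUBIC))
E
```

```text
(np.float64(39.86062335635401), np.float64(0.11990874052757611)) [-1.  -1.9  4.4]
knob [0.5539 0.0272 0.1718] [0.5537 0.0271 0.1749] (np.float64(39.247122302139836), np.float64(0.11978164158161764)) (np.float64(39.131748150940915), np.float64(0.11984572606287054))
17.5417
```

View pics/s3.png

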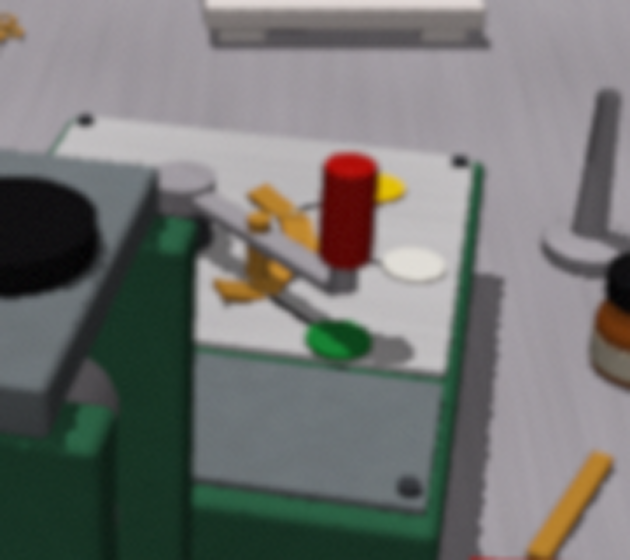

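The side crop shows the red grip above the green disc (crop about (348,215) over (338,340)), free of the gripper. The 43° stop check agrees with a resting angle of about 40°, and the lock lever is unmoved.

```bash
python3 -c "
from bench import *
print(close_job())"
```

```text
the job is handed in; nothing more can be done
None
```

The travel lever is in the green-disc notch at about 40° (39.9° by the arm, 39.2° by the top camera) and let go, the lock lever has not moved, and the job was handed in at about 17.5 s; no verdict came back.

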